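# Feed a notched blank under the saw guard to the length stop

## Robot

A 6-joint arm with a two-finger parallel gripper is mounted at the origin on the work surface. World frame = base frame: x ahead of the robot, y to its left, z up, the work surface at z = 0. Lengths are in mm, angles in rad, forces in N, time in s.
With the tool pointing down it reaches from about 400 to 925 mm from the base axis. Payload 12.5 kg.
Tool frame: the origin (TCP) lies midway between the tips of the shut fingers; the grasp point (between the pads) lies 19 mm behind it; z points along the fingers, y is the direction in which the jaws open and shut (so a half turn about z gives the same grasp; the last joint's range is limited). The gripper opens to 95 mm and grips with 3 to 60 N. Pads are 20 mm wide; open, the fingers measure 119 mm over their backs; the gripper's body (75 mm by 180 mm) begins 59 mm behind the grasp point.
Start: joints at [-1.215, 0.491, 1.559, -0, 1.092, -0.106], TCP at [278.5, -559.54, 214.661] pointing down, gripper open.
Joint ranges: [-3.1, 3.1], [-0.84, 2.19], [0.05, 2.79], [-1.13, 4.28], [0.06, 2.93], [-2.69, 2.69]. Speed limits (rad/s): [2.22, 2.22, 2.79, 3.14, 3.14, 3.14].

## Interface

Orientations are given as [roll, pitch, yaw] about the fixed x, y, z axes, in that order (R = Rz(yaw) Ry(pitch) Rx(roll)).
In Python, from cell import env gives the robot as it stands.
- The arm moves only by the tool drive_tool, never from a script. Its argument "increments" is a list of rows, each a list of 2 entries, a list of its own where there are three numbers: the shift along the tool's x, y, z as a fraction of full scale, then the turn, a rotation vector about the tool's x, y, z as a fraction of full scale. In form: [[[x, y, z], [ax, ay, az]], ...]. A call has 1 to 5 rows; each row shifts and turns the commanded pose from where the row before left it, along the tool's axes as they then stand; what a row does not reach is not made up. Full scale, the value 1, is 30 mm for a shift and 0.08 rad for a turn. A row lasts 1/12 s, in which the tool goes at most 41.7 mm and 7.16 degrees, less where a joint would pass 70% of its speed; a pose out of reach is approached as far as the arm can. A call with a number of a shift or a turn outside -1 to 1 is refused whole. A call with a gripper value outside its range is refused whole. "jaw" is the opening, from -1 (shut) to 1 (fully open), so that 0 is half open, set as the call begins (left out, the last holds). The fingers move at their own pace and stop on an object; the grip force is fixed at half the most. Time passes only in rows, so rows that do not move let the fingers close. It gives the time, the measured TCP pose, the force and the opening at its end, in the units of the state.
- env.state(): the state, without advancing time (a new reading comes with each control period).
- env.read_camera(name): name is "scene" or "top" or "wrist"; returns a dict with "pixels" (400x640x3 uint8, blue, green, red), "vertical_fov" (degrees; the focal length in pixels is half the picture's height over the tangent of half this angle, whatever the lens; pixels are square), "cx", "cy" (the principal point, pixels), "world_to_cam" (4x4, takes a point from world to camera coordinates). Camera axes: x right, y down, z forward; pixel columns grow to the right and rows downward; lengths in mm; the calibration is good to about 2 mm. A picture is of the moment at which its call begins. There is no depth.
- env.job_done(): hands the job in, once; it reports no verdict.
Trained networks look in a picture, given as the dict that the camera call returned (one of the last four; its "shot" number tells which), for a name from the list of things; names that differ only in an ending like _2 or _b are one class to them, and where a whole thing is asked for, a point or a joint stands for the part that bears it (a point fixed in the world has none). Each returns a list of dicts, best first, with "score" (0 to 1); they miss things now and then, are a little off and sometimes report something else, mostly with a low value. They report only what shows in the picture. A call takes as long as a camera call. They do not tell look-alikes from the thing itself.
- env.boxes_of(target, picture): "point" ([x, y, z] in mm, in world coordinates, good to about 4 mm: the middle of the surface that is visible of it).
- env.tip_of(target, picture): "point" ([x, y, z] in mm, in world coordinates, good to about 4 mm: a listed point, or the origin of a listed thing).
The state is a dict: "t": time; "joints": joint angles; "qvel": joint speeds; "tau": joint torques, N m; "eef_pos": TCP position; "tcp_rot": TCP orientation; "ft_force": force on the tool from outside, world axes, zero at the start; "moment": the same for the moment, N m; "opening": opening from 0.0 (shut) to 1.0 (fully open).
Only numpy, scipy, OpenCV 4.12 (cv2) and the standard library are available. Lean on these libraries where they do the work, as an engineer would, in place of code of your own. Each camera call takes 0.05 s, during which the arm holds its last target.

## Task

Get the notched wooden blank ready for its cut: slide it flat along the saw bed, against the fence and through under the guard hood, until its front end has pressed the sprung button of the length stop fully in; the stop's setting is not known beforehand, so feel for it. Leave the blank lying there flat and flush along the fence. Do not lift the blank off the bed, and leave the small offcut and the try square at the front of the bed where they are.

Things in the scene. Friction and masses are not known exactly. Their poses are not given: they have to be found in the camera images.
- saw: Fixed bench trim saw (blade not shown). Origin on the work surface; x points away from the robot, across the bed; y is the feed direction (to the robot's left); z up. In mm in this frame: flat bed, top at z 80, x -150 to 100, y -300 to 300. The hood's column and motor stand behind the fence, x above 107, up to z 150.
- fence_face (a point): Point on the guiding face of the fence, a straight steel bar along the whole bed: saw frame x 75, y -180, z 94 mm. The face looks to -x (to the robot); the fence is 20 mm thick, its top 28 mm above the bed (z 108).
- tunnel_in (a point): Infeed mouth of the tunnel under the guard hood, at bed level, mid-width: saw frame 31.5, -60, 80 mm. Tunnel: 87 mm wide (saw x -12 to the fence at 75), 34 mm high. The hood covers x -30 to 160, y -60 to 60, z 114 to 144. Its near leg stands on the bed at x -32 to -12, y -60 to 60, ends rounded, radius 10. The blank passes under it; a gripper does not.
- tunnel_out (a point): Outfeed mouth of the tunnel, same section: saw frame 31.5, 60, 80 mm. Beyond it (+y) a dark steel length stop is fixed on the bed: x 18 to 68, 35 mm along y, 30 mm high, with a knob on top (46 mm above the bed). Its solid face, looking to -y, lies between y 168 and 228 in the saw frame: differently each time and not reported; feel for it or look.
- blank: Loose wooden blank, 75 (x) by 210 (y) by 22 mm thick, about 0.26 kg. Origin: centre of underside. y points to its front end, x to the edge for the fence. The other edge (x -37.5) has a notch through the thickness: y 30 to 80, x -37.5 to -7.5, leaving a lip 25 mm long at the front. Starts flat on the infeed (-y) side of the bed, a little askew and up to 30 mm off the fence.
- blank_notch (a point): Middle of the notch wall at the blank's front lip (blank frame -22.5, 80, 11 mm); that wall looks to the blank's rear. When the blank is home its rear end is inside the tunnel, so pushing from behind cannot finish the job; once the notch is out beyond the hood, a shut fingertip set in it can push on this wall. Pushed there off-centre it may cock up to 0.06 rad and jam: square it up.
- stop_button (a joint): Sprung button, 17 mm across, in the stop's -y face, at saw x 43, 11 mm above the bed. 0 = out, 8 mm proud; grows (m) as pressed to +y; at 0.008 it is flush and the blank bears on the solid block, felt as a sharp rise of force. Feeble spring (30 N/m): it cannot be felt, the blank's friction on the bed holds it in. Sliding the blank takes 1 to 4 N, more if it jams.
- offcut: Loose wooden offcut 22 x 45 x 22 mm near the bed's front edge (about saw x -100 mm), infeed side; leave alone. Origin: centre of underside.
- square: Loose small try square: dark wooden stock 14 x 90 x 14 mm (along its y) with a short steel blade at one end, near the bed's front edge (about saw x -105 mm), outfeed side; leave alone. Origin: centre of the stock's underside.
Not all that is in view belongs to the job. What is shaped like the blank but yellow is not meant.

How it is judged:
By the outcome, as a careful person would: the job done as asked, in the order asked, and still so for the second after the job is handed in, with the robot touching nothing.
It also fails if it takes over 59 s, if anything falls off the work surface, if the arm or the gripper's body presses on something with over 40 N, if the wrist force passes 120 N, or if a joint passes its speed limit or range.

## Working session

There is one attempt and no reset: what is moved stays moved. The work goes in short steps, Python scripts to look and compute and a tool call to move; the robot and the scene stay as the last step left them, time stands still between calls to the robot, and variables do not carry over. Pictures are saved under pics/ and viewed, and the job is handed in when it is done.

Besides the shell and the picture viewer there is one more tool, called after "Request:" as name([rows], argument=value, ...), one row to a line, values as JSON. drive_tool: Moves the arm, as the interface text tells. Its arguments: {"type":"object","properties":{"increments":{"type":"array","items":{"type":"array"}},"jaw":{"type":"number"}},"required":["increments"]}

```bash
ls; mkdir -p pics; cat > h.py <<'E'
from cell import env
import numpy as np, cv2
def px(pic,p):
    M=np.array(pic["world_to_cam"]);c=M[:3,:3]@np.array(p,float)+M[:3,3]
    f=200/np.tan(np.radians(pic["vertical_fov"])/2)
    return np.array([pic["cx"]+f*c[0]/c[2],pic["cy"]+f*c[1]/c[2]])
def ray(pic,u,v,z):
    M=np.array(pic["world_to_cam"]);R=M[:3,:3];o=-R.T@M[:3,3]
    f=200/np.tan(np.radians(pic["vertical_fov"])/2)
    d=R.T@np.array([(u-pic["cx"])/f,(v-pic["cy"])/f,1]);return o+d*(z-o[2])/d[2]
E
python3 - <<'E'
from h import *
for n in ["top","scene"]:
    p=env.read_camera(n);cv2.imwrite(f"pics/{n}0.png",p["pixels"])
    for t in ["fence_face","tunnel_in","tunnel_out","blank","blank_notch","stop_button","offcut","square","saw"]:
        r=env.tip_of(t,p)
        print(n,t,[(np.round(x["point"],0).tolist(),round(x["score"],2),px(p,x["point"]).round().tolist()) for x in r[:3]])
s=env.state();print(s["t"],s["eef_pos"],s["tcp_rot"],s["ft_force"],s["opening"])
E
```

```text
pics
top fence_face [([604.0, -156.0, 94.0], 0.69, [384.0, 114.0])]
top tunnel_in [([554.0, -36.0, 81.0], 0.9, [338.0, 135.0])]
top tunnel_out [([549.0, 92.0, 81.0], 0.56, [288.0, 138.0])]
top blank [([544.0, -172.0, 81.0], 0.97, [391.0, 138.0]), ([410.0, 167.0, 81.0], 0.56, [258.0, 192.0]), ([188.0, -291.0, 2.0], 0.51, [438.0, 278.0])]
top blank_notch [([521.0, -92.0, 91.0], 0.9, [360.0, 146.0]), ([144.0, -223.0, 12.0], 0.68, [413.0, 295.0])]Traceback (most recent call last):
  File "<stdin>", line 5, in <module>
ValueError: it knows: blank, blank_notch, fence_face, offcut, saw, square, tunnel_in, tunnel_out
```

```bash

python3 - <<'E'
from h import *
for n in ["top","scene"]:
    p=env.read_camera(n);cv2.imwrite(f"pics/{n}0.png",p["pixels"])
    for t in ["fence_face","tunnel_in","tunnel_out","blank","blank_notch","offcut","square","saw"]:
        r=env.tip_of(t,p)
        print(n,t,[(np.round(x["point"],0).tolist(),round(x["score"],2),px(p,x["point"]).round().tolist()) for x in r[:3]])
s=env.state();print(s["t"],s["eef_pos"],s["tcp_rot"],s["ft_force"],s["opening"])
E
```

```text
top fence_face [([604.0, -152.0, 94.0], 0.59, [383.0, 114.0])]
top tunnel_in [([553.0, -37.0, 81.0], 0.79, [338.0, 135.0])]
top tunnel_out [([551.0, 89.0, 83.0], 0.73, [289.0, 137.0])]
top blank [([186.0, -293.0, 1.0], 0.65, [439.0, 278.0]), ([539.0, -168.0, 82.0], 0.57, [390.0, 140.0]), ([606.0, -157.0, 96.0], 0.21, [385.0, 113.0])]
top blank_notch [([522.0, -91.0, 92.0], 0.94, [359.0, 146.0]), ([143.0, -222.0, 9.0], 0.65, [413.0, 296.0])]
top offcut [([424.0, -65.0, 77.0], 0.43, [350.0, 185.0])]
top square [([411.0, 164.0, 81.0], 0.82, [260.0, 192.0])]
top saw [([521.0, 25.0, -0.0], 0.59, [316.0, 156.0])]
scene fence_face [([603.0, -156.0, 96.0], 0.92, [332.0, 312.0])]
scene tunnel_in [([553.0, -35.0, 82.0], 0.95, [368.0, 259.0])]
scene tunnel_out [([550.0, 85.0, 83.0], 0.8, [412.0, 227.0])]
scene blank [([181.0, -293.0, 1.0], 0.76, [179.0, 208.0]), ([544.0, -169.0, 80.0], 0.64, [308.0, 292.0])]
scene blank_notch [([141.0, -222.0, 10.0], 0.64, [199.0, 181.0]), ([519.0, -88.0, 89.0], 0.56, [336.0, 258.0])]
scene offcut [([427.0, -67.0, 79.0], 0.83, [318.0, 220.0]), ([543.0, -167.0, 81.0], 0.75, [308.0, 292.0])]
scene square [([402.0, 166.0, 77.0], 0.79, [395.0, 164.0])]
scene saw [([520.0, 23.0, 2.0], 0.94, [374.0, 248.0]), ([604.0, -158.0, 100.0], 0.26, [332.0, 313.0])]
1.2 [ 278.50535961 -559.5524085   214.67715917] [3.14145524e+00 2.65864811e-05 4.61800484e-01] [ 0.1899238  -0.17841886 -0.21512794] 1.001297550297445
```

View pics/top0.png

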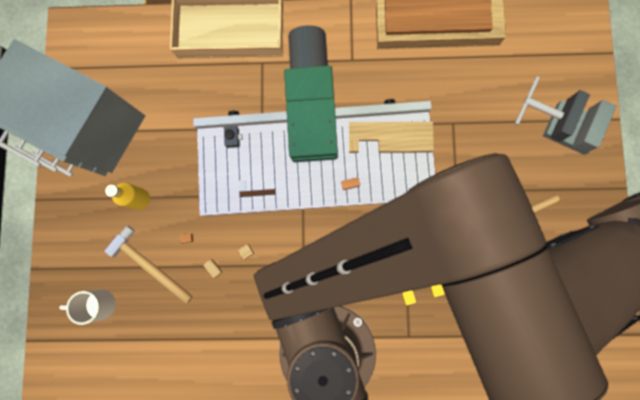

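View pics/scene0.png

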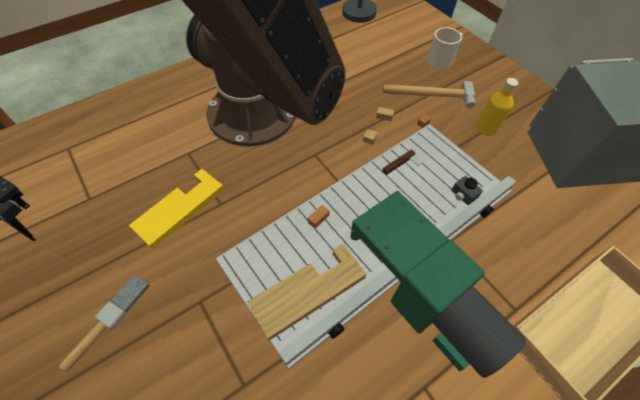

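The candidates are the bare-wood blank on the bed at top (391,138) and scene (308,292), and the yellow blank-shaped piece on the table at top (438,278) and scene (179,208). I choose the wooden one on the bed and check it in a crop.

```bash

cat >> h.py <<'E'
from scipy.optimize import least_squares
E
python3 - <<'E'
from h import *
p=cv2.imread("pics/top0.png");cv2.imwrite("pics/top0c.png",cv2.resize(p[90:225,185:445],None,fx=3,fy=3,interpolation=cv2.INTER_CUBIC))
p=cv2.imread("pics/scene0.png");cv2.imwrite("pics/scene0c.png",cv2.resize(p[110:380,210:530],None,fx=2.2,fy=2.2,interpolation=cv2.INTER_CUBIC))
E
```

```text
(no output)
```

View pics/top0c.png

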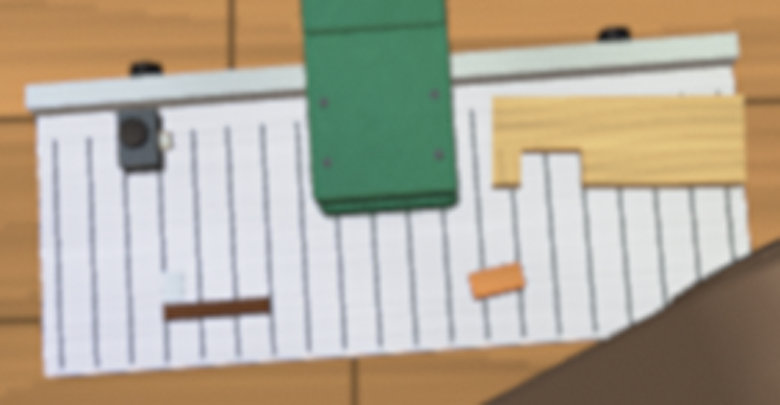

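View pics/scene0c.png

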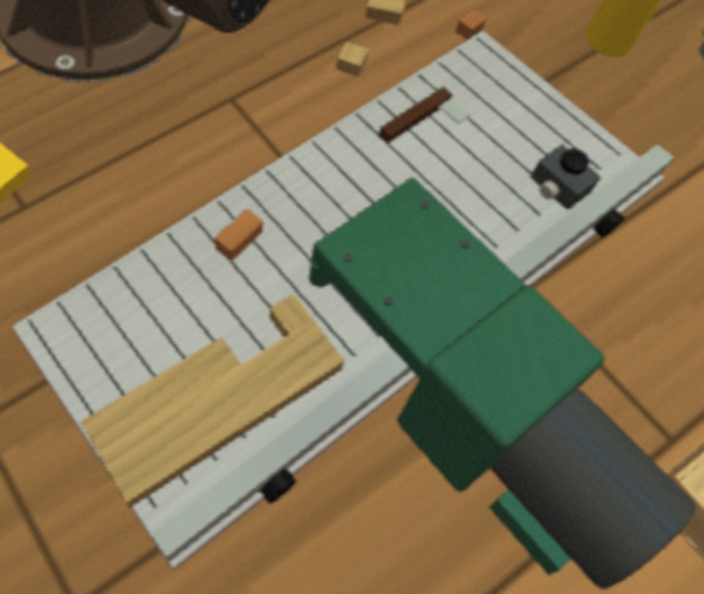

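```bash

cat >> h.py <<'E'
def fitpose(obs,z0,x0,free=True):
    # obs: (pic,[x,y,z] body,(u,v))
    def W(q,b): c,s=np.cos(q[2]),np.sin(q[2]);return np.array([q[0]+c*b[0]-s*b[1],q[1]+s*b[0]+c*b[1],z0+b[2]])
    f=lambda q:np.concatenate([px(P,W(q,b))-np.array(uv) for P,b,uv in obs])
    r=least_squares(f,x0,loss="soft_l1",x_scale=[1,1,.01]);return r.x,f(r.x).reshape(-1,2)
E
python3 - <<'E'
from h import *
T=env.read_camera("top");S=env.read_camera("scene")
import pickle;pickle.dump((T,S),open("cams.pkl","wb"))
t=lambda u,v:(185+(u+.5)/3-.5,90+(v+.5)/3-.5)
s=lambda u,v:(210+u/2.2,110+v/2.2)
o=[(T,[75,300,108],t(28,108)),(T,[75,-300,108],t(738,58)),(T,[95,300,108],t(27,86)),(T,[95,-300,108],t(738,34)),(T,[-150,300,80],t(46,377)),
(S,[-150,-300,80],s(14,326)),(S,[-150,300,80],s(482,33)),(S,[-30,-60,144],s(316,243)),(S,[-30,60,144],s(412,180)),(S,[95,-300,108],s(172,562))]
q,r=fitpose(o,0,[521,24,.03]);print(q,r.round(1).tolist())
b=[(T,[37.5,105,22],t(493,96)),(T,[37.5,-105,22],t(745,96)),(T,[-37.5,-105,22],t(743,186)),(T,[-37.5,105,22],t(494,187)),(T,[-37.5,80,22],t(518,187)),(T,[-7.5,80,22],t(522,150)),(T,[-7.5,30,22],t(580,150)),(T,[-37.5,30,22],t(583,186)),
(S,[37.5,105,22],s(343,360)),(S,[-37.5,105,22],s(292,297)),(S,[-37.5,80,22],s(273,309)),(S,[-37.5,-105,22],s(83,423)),(S,[37.5,-105,22],s(127,492))]
qb,rb=fitpose(b,80,[543,-169,.0]);print(qb,rb.round(1).tolist())
d=qb[:2]-q[:2];c,sn=np.cos(q[2]),np.sin(q[2]);print("blank in saw",c*d[0]+sn*d[1],-sn*d[0]+c*d[1],qb[2]-q[2])
# stop button face / solid face
for (u,v) in [(163,108),(160,168)]:
    P=ray(T,*t(u,v),110)[:2]-q[:2];print("stop edge",c*P[0]+sn*P[1],-sn*P[0]+c*P[1])
E
```

```text
[5.21089126e+02 2.51158729e+01 5.13332169e-02] [[-0.7, -0.1], [0.1, -1.3], [-0.6, -0.4], [-0.7, -1.0], [-0.6, -0.4], [-1.4, 1.0], [0.1, -0.9], [-2.0, 1.0], [0.5, -2.0], [-2.3, -1.0]]
[ 5.41693273e+02 -1.67984040e+02 -2.13054764e-02] [[-0.8, 0.4], [-0.9, 0.1], [0.5, -0.6], [-1.1, -0.8], [0.9, -0.8], [-0.5, -0.2], [0.2, -0.2], [-0.7, -0.5], [0.3, 0.2], [0.2, -1.9], [-1.8, -0.9], [-1.4, -1.2], [-0.8, 4.3]]
blank in saw 10.668919516868279 -193.9027628125031 -0.07263869328111364
stop edge 65.23573250729572 183.2453718964781
stop edge 13.825312572938612 187.9212770611124
```

Crop check: the blank on the bed is bare wood, with its notch toward the robot and its lip at the front, so it is the right one. It sits about 27 mm off the fence, askew by -0.07 rad, and the solid stop face looks to be at saw y of about 185. Next I turn the tool square to the saw with the jaws shut.

Request:
drive_tool([
  [[0, 0, 0], [0, 0, 1]],
  [[0, 0, 0], [0, 0, 1]],
  [[0, 0, 0], [0, 0, 1]],
  [[0, 0, 0], [0, 0, 1]],
  [[0, 0, 0], [0, 0, 1]],
], jaw=-1)

```text
t: 1.72
eef_pos: [278.5, -559.5, 214.6]
tcp_rot: [3.142, 0.0, 0.058]
ft_force: [-0.8, 0.2, 0.4]
opening: 0.704
```

```bash

cat >> h.py <<'E'
from scipy.spatial.transform import Rotation as Ro
SAW=[521,24.5,.05]
def saw2w(p,SAW=SAW):
    c,s=np.cos(SAW[2]),np.sin(SAW[2]);return np.array([SAW[0]+c*p[0]-s*p[1],SAW[1]+s*p[0]+c*p[1],p[2]])
def w2saw(w,SAW=SAW):
    c,s=np.cos(SAW[2]),np.sin(SAW[2]);d=np.array(w[:2])-SAW[:2];return np.array([c*d[0]+s*d[1],-s*d[0]+c*d[1],w[2]])
def to(p):
    s=env.state();R=Ro.from_euler("xyz",s["tcp_rot"]).as_matrix()
    d=R.T@(saw2w(p)-np.array(s["eef_pos"]))
    print("t",round(s["t"],2),"saw",w2saw(s["eef_pos"]).round(1),"rot",np.round(s["tcp_rot"],3),"F",np.round(s["ft_force"],1),"units",(d/30).round(2),"op",round(s["opening"],2))
E
python3 -c "
from h import *
to([-75,-225,170]);to([-75,-225,88])"
```

```text
t 1.72 saw [-271.4 -571.2  214.6] rot [3.142 0.    0.058] F [-0.8  0.2  0.4] units [  6.64 -11.49   1.49] op 0.7
t 1.72 saw [-271.4 -571.2  214.6] rot [3.142 0.    0.058] F [-0.8  0.2  0.4] units [  6.64 -11.49   4.22] op 0.7
```

Request:
drive_tool([
  [[0.55, -0.95, 0.1], [0, 0, 0.1]],
  [[0.55, -0.95, 0.1], [0, 0, 0]],
  [[0.55, -0.95, 0.1], [0, 0, 0]],
  [[0.55, -0.95, 0.1], [0, 0, 0]],
  [[0.55, -0.95, 0.1], [0, 0, 0]],
])

```text
t: 2.13
eef_pos: [353.4, -411.3, 199.6]
tcp_rot: [3.141, -0.0, 0.053]
ft_force: [1.6, -1.0, 0.0]
opening: 0.356
```

Request:
drive_tool([
  [[0.55, -0.95, 0.1], [0, 0, 0]],
  [[0.55, -0.95, 0.1], [0, 0, 0]],
  [[0.55, -0.95, 0.1], [0, 0, 0]],
  [[0.55, -0.95, 0.1], [0, 0, 0]],
  [[0.55, -0.95, 0.1], [0, 0, 0]],
])

```text
t: 2.55
eef_pos: [428.2, -264.5, 184.7]
tcp_rot: [3.141, -0.0, 0.054]
ft_force: [0.9, 1.2, -0.1]
opening: 0.027
```

Request:
drive_tool([
  [[0.55, -0.95, 0.1], [0, 0, 0]],
  [[0.55, -0.95, 0.1], [0, 0, 0]],
  [[0, 0, 0], [0, 0, 0]],
])

```text
t: 2.8
eef_pos: [458.9, -203.3, 178.4]
tcp_rot: [-3.141, 0.0, 0.057]
ft_force: [-0.8, -0.2, 0.3]
opening: 0.006
```

```bash

python3 - <<'E'
from h import *
to([-75,-225,88])
for n in ["top","wrist"]:
    p=env.read_camera(n);cv2.imwrite(f"pics/{n}1.png",p["pixels"])
E
```

```text
t 2.8 saw [ -73.4 -224.4  178.4] rot [-3.141  0.     0.057] F [-0.8 -0.2  0.3] units [-0.05  0.02  3.01] op 0.01
```

View pics/wrist1.png

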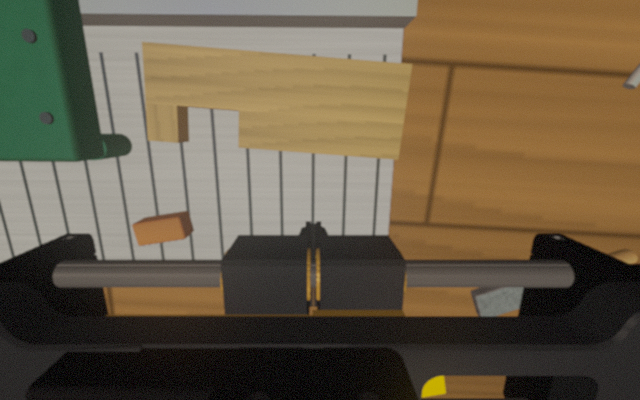

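The wrist view shows the bare-wood blank at (145–410, 45–158), with the fence parallel to the picture rows, so the tool is square to it. The finger is in front of its near edge. I lower the tool and push it toward the fence.

Request:
drive_tool([
  [[0, 0, 0.9], [0, 0, 0]],
  [[0, 0, 0.9], [0, 0, 0]],
  [[0, 0, 0.8], [0, 0, 0]],
  [[0, 0, 0.4], [0, 0, 0]],
  [[0.3, 0, 0], [0, 0, 0]],
])

```text
t: 3.32
eef_pos: [464.5, -207.3, 86.4]
tcp_rot: [-3.139, 0.004, 0.052]
ft_force: [0.6, -0.6, 0.6]
opening: 0.007
```

Request:
drive_tool([
  [[0.3, 0, 0], [0, 0, 0]],
  [[0.2, 0, 0], [0, 0, 0]],
  [[0.2, 0, 0], [0, 0, 0]],
  [[0.2, 0, 0], [0, 0, 0]],
])

```text
t: 3.65
eef_pos: [494.6, -205.6, 89.5]
tcp_rot: [3.141, -0.001, 0.054]
ft_force: [-0.7, -0.8, 0.5]
opening: -0.001
```

Request:
drive_tool([
  [[0.2, 0, 0], [0, 0, 0]],
  [[0.2, 0, 0], [0, 0, 0]],
  [[0.2, 0, 0], [0, 0, 0]],
])

```text
t: 3.9
eef_pos: [512.1, -204.3, 88.9]
tcp_rot: [3.141, -0.0, 0.054]
ft_force: [-0.5, -0.3, -0.4]
opening: 0.005
```

Request:
drive_tool([
  [[0.15, 0, 0], [0, 0, 0]],
  [[0.1, 0, 0], [0, 0, 0]],
  [[0, 0, 0], [0, 0, 0]],
])

```text
t: 4.15
eef_pos: [519.0, -203.8, 88.5]
tcp_rot: [-3.141, 0.001, 0.054]
ft_force: [-1.7, 0.6, 1.0]
opening: 0.003
```

Request:
drive_tool([
  [[0.1, 0, 0], [0, 0, 0]],
  [[0.05, 0, 0], [0, 0, 0]],
  [[0, 0, 0], [0, 0, 0]],
])

```text
t: 4.4
eef_pos: [519.2, -203.4, 88.3]
tcp_rot: [-3.139, 0.01, 0.055]
ft_force: [-24.8, -6.1, 11.7]
opening: 0.004
```

```bash

python3 - <<'E'
from h import *
to([-10,-225,88])
for n in ["wrist"]:
    p=env.read_camera(n);cv2.imwrite(f"pics/{n}2.png",p["pixels"])
E
```

```text
t 4.4 saw [ -13.2 -227.5   88.3] rot [-3.139  0.01   0.055] F [-24.8  -6.1  11.7] units [ 0.11 -0.08  0.01] op 0.0
```

View pics/wrist2.png

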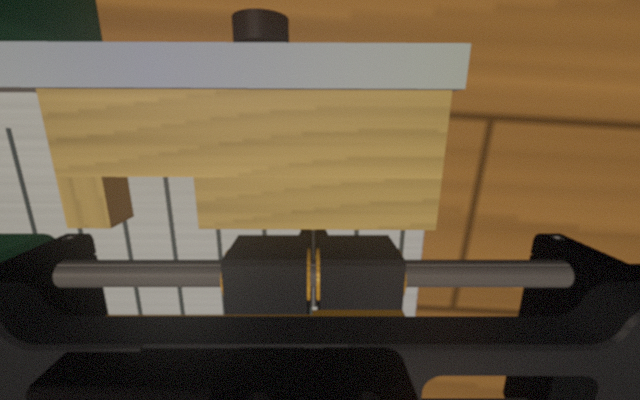

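The blank is flush on the fence: its far edge lies along the fence at row 88, and the force rose sharply. I go round to the rear end.

Request:
drive_tool([
  [[-0.3, 0, 0], [0, 0, 0]],
  [[-0.4, 0.2, 0], [0, 0, 0]],
  [[0, 1, 0], [0, 0, 0]],
  [[0, 1, 0], [0, 0, 0]],
  [[0, 1, 0], [0, 0, 0]],
])

```text
t: 4.87
eef_pos: [507.5, -302.2, 89.0]
tcp_rot: [3.141, -0.001, 0.054]
ft_force: [0.7, 0.4, 0.0]
opening: 0.003
```

Request:
drive_tool([
  [[0, 0.5, 0], [0, 0, 0]],
  [[0.6, 0, 0], [0, 0, 0]],
  [[0.7, 0, 0], [0, 0, 0]],
  [[0.7, 0, 0], [0, 0, 0]],
  [[0, 0, 0], [0, 0, 0]],
])

```text
t: 5.28
eef_pos: [570.9, -312.5, 88.5]
tcp_rot: [3.141, -0.002, 0.055]
ft_force: [0.6, -0.4, -0.0]
opening: 0.006
```

```bash
sed -i 's/^SAW=.*/SAW=[518.5,24.5,.053]/' h.py
python3 - <<'E'
from h import *
to([35,-225,88])
for n in ["wrist"]:
    p=env.read_camera(n);cv2.imwrite(f"pics/{n}3.png",p["pixels"])
E
```

```text
t 5.28 saw [  34.5 -339.3   88.5] rot [ 3.141e+00 -2.000e-03  5.500e-02] F [ 0.6 -0.4 -0. ] units [ 0.02 -3.81  0.01] op 0.01
```

View pics/wrist3.png

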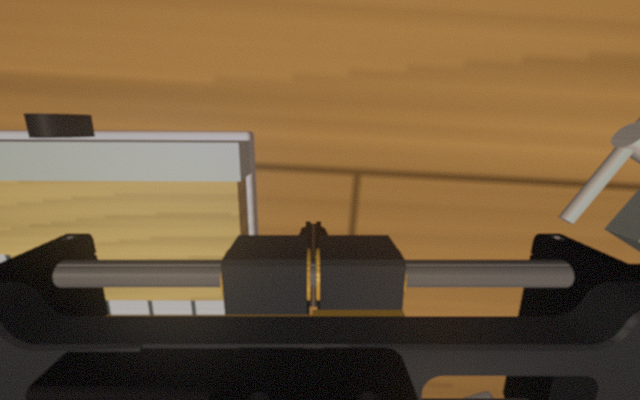

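Request:
drive_tool([
  [[0, -0.5, 0], [0, 0, 0]],
  [[0, -0.3, 0], [0, 0, 0]],
  [[0, -0.3, 0], [0, 0, 0]],
  [[0, -0.4, 0], [0, 0, 0]],
  [[0, -0.4, 0], [0, 0, 0]],
])

```text
t: 5.75
eef_pos: [564.9, -254.4, 88.9]
tcp_rot: [3.141, -0.0, 0.054]
ft_force: [-0.5, -0.8, 0.8]
opening: 0.004
```

Request:
drive_tool([
  [[0.02, -0.4, 0], [0, 0, 0]],
  [[0.02, -0.4, 0], [0, 0, 0]],
  [[0, -0.4, 0], [0, 0, 0]],
  [[0, -0.4, 0], [0, 0, 0]],
  [[0, -0.4, 0], [0, 0, 0]],
])

```text
t: 6.17
eef_pos: [563.3, -194.3, 88.7]
tcp_rot: [3.141, -0.0, 0.054]
ft_force: [0.2, -0.5, 0.9]
opening: 0.0
```

```bash

python3 - <<'E'
from h import *
to([35,-80,88])
for n in ["wrist"]:
    p=env.read_camera(n);cv2.imwrite(f"pics/{n}4.png",p["pixels"])
E
```

```text
t 6.17 saw [  33.2 -220.9   88.7] rot [ 3.141 -0.     0.054] F [ 0.2 -0.5  0.9] units [ 0.06 -4.7   0.02] op 0.0
```

View pics/wrist4.png

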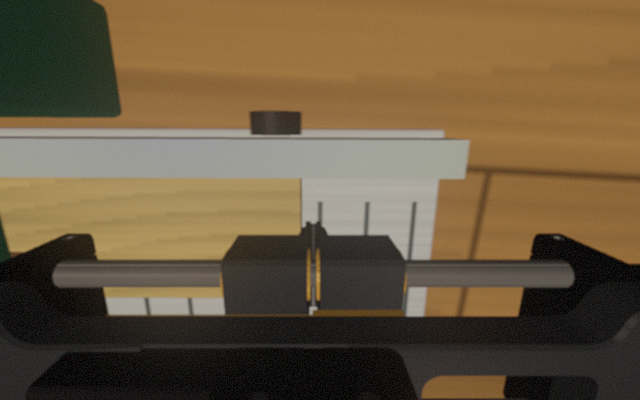

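The blank slides along flush, with no gap at the fence at (150–300, 178). I continue to just short of the hood.

Request:
drive_tool([
  [[0.02, -0.4, 0], [0, 0, 0]],
  [[0.02, -0.4, 0], [0, 0, 0]],
  [[0.02, -0.4, 0], [0, 0, 0]],
  [[0, -0.4, 0], [0, 0, 0]],
  [[0, -0.4, 0], [0, 0, 0]],
])

```text
t: 6.63
eef_pos: [561.8, -134.3, 88.6]
tcp_rot: [3.142, 0.0, 0.054]
ft_force: [-0.1, -0.8, -0.4]
opening: 0.005
```

Request:
drive_tool([
  [[0.02, -0.4, 0], [0, 0, 0]],
  [[0, -0.4, 0], [0, 0, 0]],
  [[0, -0.4, 0], [0, 0, 0]],
  [[0, -0.4, 0], [0, 0, 0]],
  [[0, -0.4, 0], [0, 0, 0]],
])

```text
t: 7.05
eef_pos: [559.2, -74.4, 88.6]
tcp_rot: [3.142, -0.0, 0.054]
ft_force: [0.1, -0.6, -0.7]
opening: 0.004
```

Request:
drive_tool([
  [[0, -0.3, 0], [0, 0, 0]],
  [[0, -0.2, 0], [0, 0, 0]],
  [[0, 0, 0], [0, 0, 0]],
])

```text
t: 7.3
eef_pos: [558.4, -59.4, 88.6]
tcp_rot: [-3.142, 0.0, 0.055]
ft_force: [-0.6, 0.3, 1.0]
opening: 0.004
```

```bash

python3 - <<'E'
from h import *
to([35,-80,88])
for n in ["wrist","top"]:
    p=env.read_camera(n);cv2.imwrite(f"pics/{n}5.png",p["pixels"])
E
```

```text
t 7.3 saw [ 35.4 -85.9  88.6] rot [-3.142  0.     0.055] F [-0.6  0.3  1. ] units [-0.01 -0.2   0.02] op 0.0
```

View pics/wrist5.png

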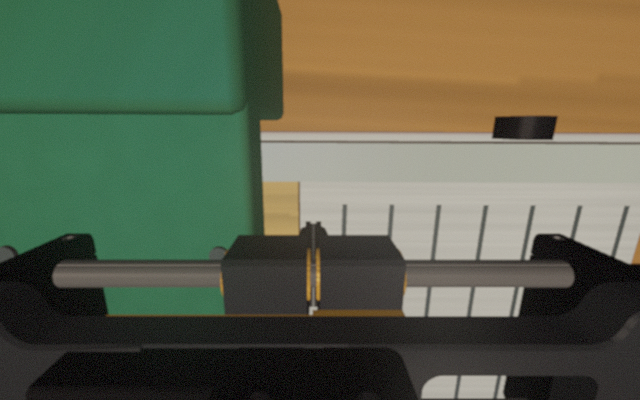

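View pics/top5.png

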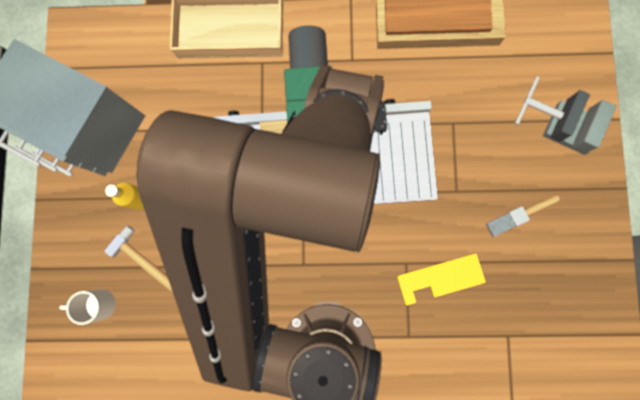

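Request:
drive_tool([
  [[0, -0.1, 0], [0, 0, 0]],
  [[0, -0.1, 0], [0, 0, 0]],
  [[0, 0, 0], [0, 0, 0]],
  [[0, 0.6, 0], [0, 0, 0]],
  [[0, 0, -0.9], [0, 0, 0]],
])

```text
t: 7.82
eef_pos: [557.5, -73.8, 112.3]
tcp_rot: [-3.14, 0.006, 0.053]
ft_force: [-0.0, -0.4, -0.4]
opening: 0.004
```

Request:
drive_tool([
  [[0, 0, -1], [0, 0, 0]],
  [[0, 0, -1], [0, 0, 0]],
  [[-0.2, -0.6, 0], [0, 0, 0]],
  [[-0.2, -1, 0], [0, 0, 0]],
  [[-0.2, -1, 0], [0, 0, 0]],
])

```text
t: 8.23
eef_pos: [536.7, 4.4, 176.1]
tcp_rot: [3.141, -0.001, 0.052]
ft_force: [1.1, 0.6, 0.2]
opening: 0.005
```

Request:
drive_tool([
  [[-0.2, -1, 0], [0, 0, 0]],
  [[0, -1, 0], [0, 0, 0]],
  [[0, -1, 0], [0, 0, 0]],
  [[0, -0.7, 0], [0, 0, 0]],
  [[0, 0, 0], [0, 0, 0]],
])

```text
t: 8.65
eef_pos: [524.5, 117.7, 175.7]
tcp_rot: [-3.141, -0.0, 0.056]
ft_force: [-0.6, 0.1, 0.6]
opening: 0.003
```

```bash

python3 - <<'E'
from h import *
to([12,92,88])
for n in ["wrist"]:
    p=env.read_camera(n);cv2.imwrite(f"pics/{n}6.png",p["pixels"])
E
```

```text
t 8.65 saw [ 11.   92.8 175.7] rot [-3.141 -0.     0.056] F [-0.6  0.1  0.6] units [0.03 0.03 2.92] op 0.0
```

View pics/wrist6.png

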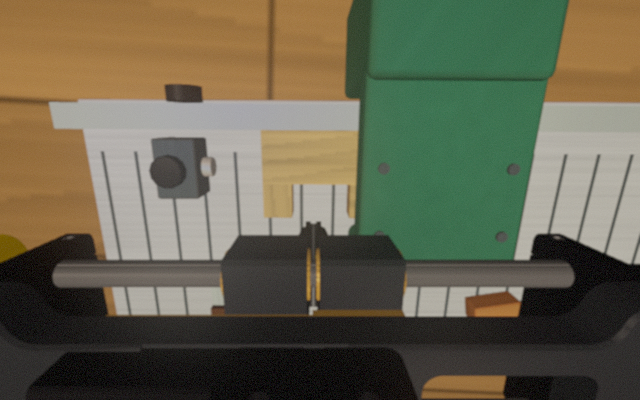

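```bash

python3 - <<'E'
from h import *
p=env.read_camera("wrist")
for n,u,v,z in [("stop face top near",208,195,110),("stop face top far",206,140,110),("front-fence",263,131,102),("front-near",265,216,102),("lip wall near",293,216,102),("lip wall deep",293,184,102),("notch rear",350,186,102),("fence top near",200,129,108)]:
    print(n,w2saw(ray(p,u,v,z)).round(1))
E
```

```text
stop face top near [ 23.4 179.1 110. ]
stop face top far [ 68.4 176.8 110. ]
front-fence [ 75.3 132.6 102. ]
front-near [  2.6 133.7 102. ]
lip wall near [  2.7 109.1 102. ]
lip wall deep [ 31.3 108.7 102. ]
notch rear [ 29.7  59.9 102. ]
fence top near [ 76.8 181.6 108. ]
```

The wrist view shows the notch, at cols 293–350 and rows 184–216, out beyond the hood. The lip wall is at saw y of about 109 and the stop face at about 178. I descend into the notch.

Request:
drive_tool([
  [[0, 0.15, 0.8], [0, 0, 0]],
  [[0, 0, 0.8], [0, 0, 0]],
  [[0, 0, 0.7], [0, 0, 0]],
  [[0, 0, 0.6], [0, 0, 0]],
  [[0, 0, 0], [0, 0, 0]],
])

```text
t: 9.17
eef_pos: [524.0, 108.8, 85.8]
tcp_rot: [3.141, 0.005, 0.052]
ft_force: [0.1, -0.6, -1.1]
opening: 0.005
```

```bash

python3 - <<'E'
from h import *
to([18,92,88])
for n in ["wrist","scene"]:
    p=env.read_camera(n);cv2.imwrite(f"pics/{n}7.png",p["pixels"])
E
```

```text
t 9.17 saw [ 9.9 83.9 85.8] rot [3.141 0.005 0.052] F [ 0.1 -0.6 -1.1] units [ 0.27 -0.27 -0.08] op 0.0
```

View pics/wrist7.png

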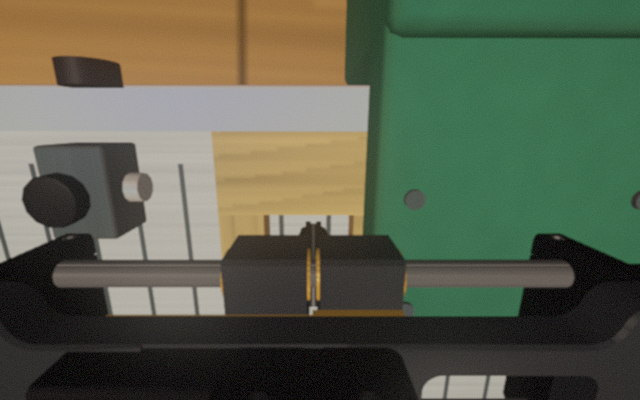

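Request:
drive_tool([
  [[0.15, 0, -0.05], [0, 0, 0]],
  [[0.13, -0.1, 0], [0, 0, 0]],
  [[0, -0.3, 0], [0, 0, 0]],
  [[0, -0.2, 0], [0, 0, 0]],
  [[0, -0.2, 0], [0, 0, 0]],
])

```text
t: 9.68
eef_pos: [532.1, 134.8, 91.0]
tcp_rot: [3.141, 0.001, 0.054]
ft_force: [-4.7, -2.5, 0.2]
opening: 0.005
```

Request:
drive_tool([
  [[0, -0.2, 0], [0, 0, 0]],
  [[0, -0.2, 0], [0, 0, 0]],
  [[0, -0.2, 0], [0, 0, 0]],
  [[0, 0, 0], [0, 0, 0]],
])

```text
t: 10.02
eef_pos: [531.1, 153.7, 90.7]
tcp_rot: [-3.141, 0.0, 0.054]
ft_force: [-4.6, 2.9, 1.1]
opening: 0.006
```

```bash

python3 - <<'E'
from h import *
to([18,142,88])
for n in ["wrist"]:
    p=env.read_camera(n);cv2.imwrite(f"pics/{n}8.png",p["pixels"])
E
```

```text
t 10.02 saw [ 19.4 128.4  90.7] rot [-3.141  0.     0.054] F [-4.6  2.9  1.1] units [-0.05 -0.45  0.09] op 0.01
```

View pics/wrist8.png

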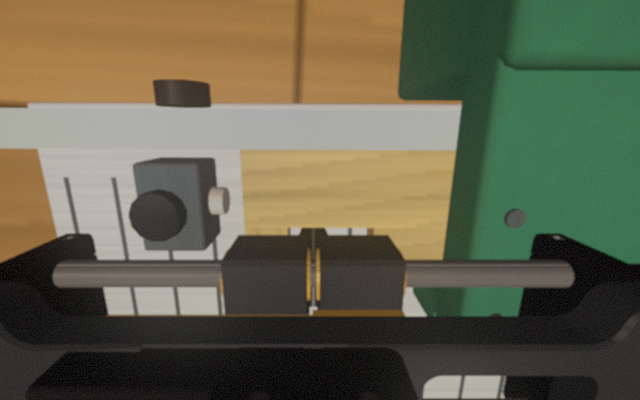

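The finger is against the lip wall, with a light fence-ward press of 4.6 N. The front end is at col 242 and the button tip at col 228. I feel forward slowly.

Request:
drive_tool([
  [[-0.03, -0.15, 0], [0, 0, 0]],
  [[0, -0.15, 0], [0, 0, 0]],
  [[0, 0, 0], [0, 0, 0]],
])

```text
t: 10.32
eef_pos: [530.5, 162.4, 90.5]
tcp_rot: [-3.141, -0.002, 0.054]
ft_force: [-0.5, -0.7, -0.4]
opening: 0.008
```

Request:
drive_tool([
  [[0, -0.1, 0], [0, 0, 0]],
  [[0, -0.1, 0], [0, 0, 0]],
  [[0, 0, 0], [0, 0, 0]],
])

```text
t: 10.57
eef_pos: [529.8, 168.1, 90.2]
tcp_rot: [-3.142, -0.001, 0.054]
ft_force: [-0.6, 1.3, 0.1]
opening: 0.002
```

```bash

python3 - <<'E'
from h import *
to([18,142,88])
for n in ["wrist"]:
    p=env.read_camera(n);cv2.imwrite(f"pics/{n}9.png",p["pixels"])
E
```

```text
t 10.57 saw [ 18.9 142.8  90.2] rot [-3.142e+00 -1.000e-03  5.400e-02] F [-0.6  1.3  0.1] units [-0.03  0.03  0.07] op 0.0
```

View pics/wrist9.png

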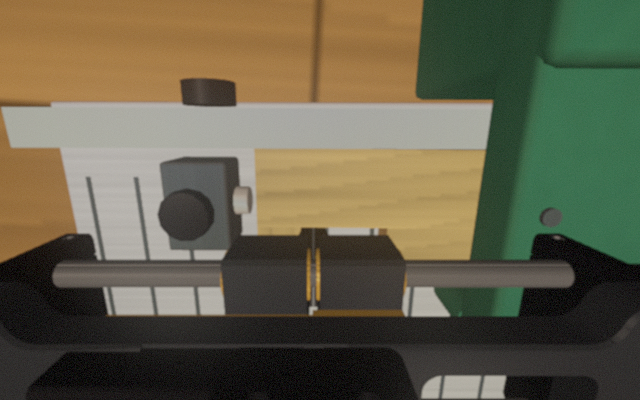

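Request:
drive_tool([
  [[0, -0.1, 0], [0, 0, 0]],
  [[0, -0.1, 0], [0, 0, 0]],
  [[0, 0, 0], [0, 0, 0]],
])

```text
t: 10.87
eef_pos: [529.3, 174.1, 90.1]
tcp_rot: [3.142, -0.0, 0.054]
ft_force: [-0.2, -0.8, -0.1]
opening: 0.008
```

Request:
drive_tool([
  [[0, -0.07, 0], [0, 0, 0]],
  [[0, 0, 0], [0, 0, 0]],
])

```text
t: 11.03
eef_pos: [529.2, 176.0, 90.1]
tcp_rot: [3.142, 0.0, 0.054]
ft_force: [0.0, 0.5, -0.1]
opening: 0.006
```

Request:
drive_tool([
  [[0, -0.07, 0], [0, 0, 0]],
  [[0, 0, 0], [0, 0, 0]],
])

```text
t: 11.2
eef_pos: [529.0, 178.0, 90.1]
tcp_rot: [3.142, 0.0, 0.054]
ft_force: [0.1, 0.2, -0.5]
opening: 0.006
```

Request:
drive_tool([
  [[0, -0.07, 0], [0, 0, 0]],
  [[0, 0, 0], [0, 0, 0]],
])

```text
t: 11.37
eef_pos: [528.9, 180.1, 90.1]
tcp_rot: [3.142, 0.0, 0.054]
ft_force: [-0.1, 0.5, -0.8]
opening: 0.004
```

Request:
drive_tool([
  [[0, -0.07, 0], [0, 0, 0]],
  [[0, 0, 0], [0, 0, 0]],
])

```text
t: 11.53
eef_pos: [528.8, 181.8, 90.1]
tcp_rot: [3.141, 0.0, 0.054]
ft_force: [-0.1, -3.2, 0.7]
opening: 0.002
```

```bash

python3 - <<'E'
from h import *
to([18,142,88])
for n in ["wrist"]:
    p=env.read_camera(n);cv2.imwrite(f"pics/{n}10.png",p["pixels"])
E
```

```text
t 11.53 saw [ 18.6 156.5  90.1] rot [3.141 0.    0.054] F [-0.1 -3.2  0.7] units [-0.02  0.48  0.07] op 0.0
```

View pics/wrist10.png

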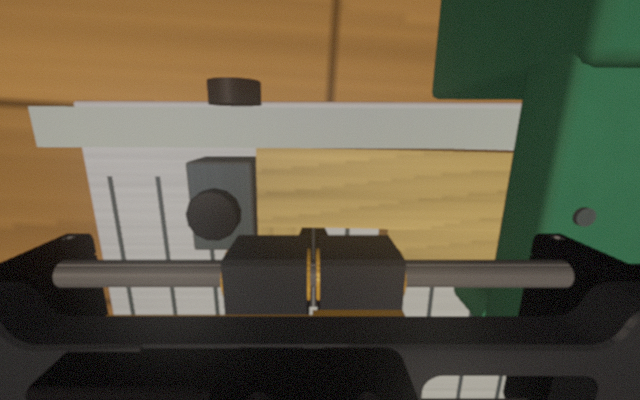

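The button has vanished, so the front meets the block at col 256. A thin dark wedge along the fence toward the hood at (450–515,151) hints at a slight cock. I press until the force rises sharply.

Request:
drive_tool([
  [[0, -0.05, 0], [0, 0, 0]],
  [[0, 0, 0], [0, 0, 0]],
])

```text
t: 11.75
eef_pos: [528.8, 182.1, 90.1]
tcp_rot: [3.139, 0.001, 0.054]
ft_force: [0.7, -14.3, 1.4]
opening: 0.004
```

Request:
drive_tool([
  [[0, -0.03, 0], [0, 0, 0]],
  [[0, 0, 0], [0, 0, 0]],
])

```text
t: 11.92
eef_pos: [528.7, 182.3, 90.0]
tcp_rot: [3.138, 0.001, 0.054]
ft_force: [0.9, -20.0, 2.1]
opening: 0.003
```

There is a sharp rise to 20 N with almost no travel, so it is on the solid face. I back off and go to the near edge behind the notch to square it up.

Request:
drive_tool([
  [[0, 0.4, 0], [0, 0, 0]],
  [[-0.5, 0.1, 0], [0, 0, 0]],
  [[-0.5, 0, 0], [0, 0, 0]],
  [[-0.5, 0, 0], [0, 0, 0]],
  [[0, 0.5, 0], [0, 0, 0]],
])

```text
t: 12.33
eef_pos: [483.0, 153.0, 90.1]
tcp_rot: [-3.141, 0.001, 0.055]
ft_force: [0.5, -0.1, 0.3]
opening: 0.003
```

Request:
drive_tool([
  [[0, 0.5, 0], [0, 0, 0]],
  [[0, 0.5, 0], [0, 0, 0]],
  [[0, 0.45, 0], [0, 0, 0]],
  [[0, 0, 0], [0, 0, 0]],
])

```text
t: 12.67
eef_pos: [488.0, 107.1, 90.2]
tcp_rot: [-3.142, -0.0, 0.052]
ft_force: [-0.1, 0.2, 0.2]
opening: 0.004
```

```bash

python3 - <<'E'
from h import *
to([-10,83,88])
for n in ["wrist"]:
    p=env.read_camera(n);cv2.imwrite(f"pics/{n}11.png",p["pixels"])
E
```

```text
t 12.67 saw [-26.1  84.1  90.2] rot [-3.142 -0.     0.052] F [-0.1  0.2  0.2] units [0.54 0.04 0.07] op 0.0
```

View pics/wrist11.png

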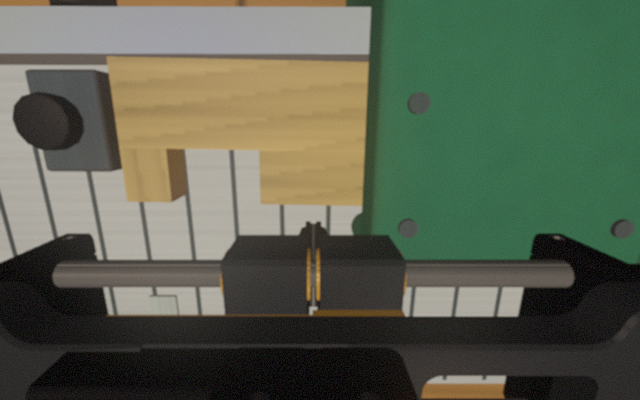

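The blank is cocked a little: its far edge slopes from row 56 at the front to row 62 at the hood, about 0.023 rad. I push the near edge to the fence.

Request:
drive_tool([
  [[0.3, 0, 0], [0, 0, 0]],
  [[0.1, 0, 0], [0, 0, 0]],
  [[0.07, 0, 0], [0, 0, 0]],
  [[0, 0, 0], [0, 0, 0]],
])

```text
t: 13.05
eef_pos: [502.3, 109.9, 90.0]
tcp_rot: [3.142, -0.0, 0.054]
ft_force: [-1.1, 0.3, -0.3]
opening: 0.005
```

Request:
drive_tool([
  [[0.05, 0, 0], [0, 0, 0]],
  [[0, 0, 0], [0, 0, 0]],
])

```text
t: 13.22
eef_pos: [503.3, 109.7, 90.0]
tcp_rot: [3.142, 0.0, 0.054]
ft_force: [-0.3, -0.4, -0.5]
opening: 0.006
```

Request:
drive_tool([
  [[0.05, 0, 0], [0, 0, 0]],
  [[0, 0, 0], [0, 0, 0]],
])

```text
t: 13.38
eef_pos: [503.3, 109.7, 89.9]
tcp_rot: [3.142, 0.004, 0.054]
ft_force: [-6.2, 0.7, 3.6]
opening: 0.006
```

Request:
drive_tool([
  [[0.05, 0, 0], [0, 0, 0]],
  [[0, 0, 0], [0, 0, 0]],
])

```text
t: 13.55
eef_pos: [503.4, 109.6, 89.7]
tcp_rot: [3.141, 0.007, 0.054]
ft_force: [-12.2, 1.0, 6.2]
opening: 0.004
```

Request:
drive_tool([
  [[-0.5, 0, 0], [0, 0, 0]],
  [[0, 0, 0], [0, 0, 0]],
])

```text
t: 13.72
eef_pos: [489.4, 108.8, 90.0]
tcp_rot: [3.141, 0.002, 0.054]
ft_force: [0.1, -0.6, 0.1]
opening: 0.005
```

```bash

python3 - <<'E'
from h import *
to([-10,83,88])
for n in ["wrist"]:
    p=env.read_camera(n);cv2.imwrite(f"pics/{n}12.png",p["pixels"])
    cv2.imwrite(f"pics/{n}12c.png",cv2.resize(p["pixels"][0:220,0:400],None,fx=2,fy=2,interpolation=cv2.INTER_CUBIC))
E
```

```text
t 13.72 saw [-24.6  85.7  90. ] rot [3.141e+00 2.000e-03 5.400e-02] F [ 0.1 -0.6  0.1] units [0.49 0.09 0.06] op 0.01
```

View pics/wrist12c.png

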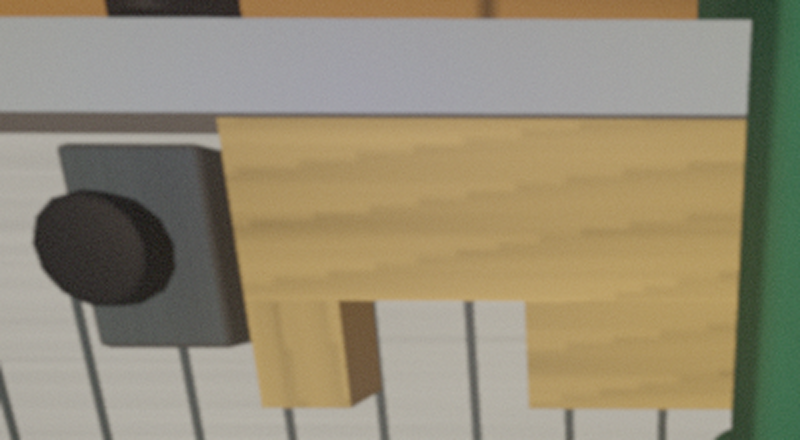

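The blank is now flush: its far edge is parallel to the fence at rows 117–118. Squaring up may have drawn the front back a hair, so I return to the notch and press once more.

Request:
drive_tool([
  [[-0.1, -0.5, 0], [0, 0, 0]],
  [[0, -0.7, 0], [0, 0, 0]],
  [[0, -0.7, 0], [0, 0, 0]],
  [[0, 0, 0], [0, 0, 0]],
])

```text
t: 14.1
eef_pos: [486.0, 168.0, 90.3]
tcp_rot: [-3.141, -0.002, 0.055]
ft_force: [0.3, -0.1, -0.1]
opening: 0.004
```

Request:
drive_tool([
  [[0.5, 0, 0], [0, 0, 0]],
  [[0.5, 0, 0], [0, 0, 0]],
  [[0.4, 0, 0], [0, 0, 0]],
  [[0.1, 0, 0], [0, 0, 0]],
  [[0, 0, 0], [0, 0, 0]],
])

```text
t: 14.52
eef_pos: [530.4, 167.6, 89.8]
tcp_rot: [3.141, 0.002, 0.054]
ft_force: [-1.8, 0.3, -0.2]
opening: 0.004
```

```bash

python3 - <<'E'
from h import *
to([18.5,156,90])
E
```

```text
t 14.52 saw [ 19.5 142.2  89.8] rot [3.141e+00 2.000e-03 5.400e-02] F [-1.8  0.3 -0.2] units [-0.03 -0.46 -0.01] op 0.0
```

Request:
drive_tool([
  [[-0.02, -0.25, 0], [0, 0, 0]],
  [[0, -0.1, 0], [0, 0, 0]],
  [[0, -0.05, 0], [0, 0, 0]],
  [[0, 0, 0], [0, 0, 0]],
])

```text
t: 14.85
eef_pos: [529.1, 180.4, 90.2]
tcp_rot: [3.142, -0.001, 0.055]
ft_force: [0.6, 0.2, 0.2]
opening: 0.007
```

Request:
drive_tool([
  [[0, -0.05, 0], [0, 0, 0]],
  [[0, 0, 0], [0, 0, 0]],
])

```text
t: 15.02
eef_pos: [528.9, 181.6, 90.2]
tcp_rot: [3.142, -0.0, 0.054]
ft_force: [1.1, 0.1, -0.3]
opening: 0.006
```

Request:
drive_tool([
  [[0, -0.03, 0], [0, 0, 0]],
  [[0, 0, 0], [0, 0, 0]],
])

```text
t: 15.18
eef_pos: [528.9, 181.8, 90.2]
tcp_rot: [3.141, -0.0, 0.054]
ft_force: [1.0, -3.7, 0.5]
opening: 0.003
```

Request:
drive_tool([
  [[0, -0.04, 0], [0, 0, 0]],
  [[0, 0, 0], [0, 0, 0]],
])

```text
t: 15.35
eef_pos: [528.8, 182.1, 90.1]
tcp_rot: [3.139, 0.001, 0.054]
ft_force: [0.2, -12.4, 1.6]
opening: 0.007
```

Request:
drive_tool([
  [[0, -0.03, 0], [0, 0, 0]],
  [[0, 0, 0], [0, 0, 0]],
])

```text
t: 15.52
eef_pos: [528.7, 182.2, 90.1]
tcp_rot: [3.138, 0.001, 0.054]
ft_force: [-0.0, -19.1, 3.0]
opening: 0.004
```

```bash

python3 - <<'E'
from h import *
to([18.5,156,90])
p=env.read_camera("wrist")
cv2.imwrite(f"pics/wrist13c.png",cv2.resize(p["pixels"][60:260,150:550],None,fx=2,fy=2,interpolation=cv2.INTER_CUBIC))
E
```

```text
t 15.52 saw [ 18.5 156.9  90.1] rot [3.138e+00 1.000e-03 5.400e-02] F [ -0.  -19.1   3. ] units [-0.    0.03  0.  ] op 0.0
```

View pics/wrist13c.png

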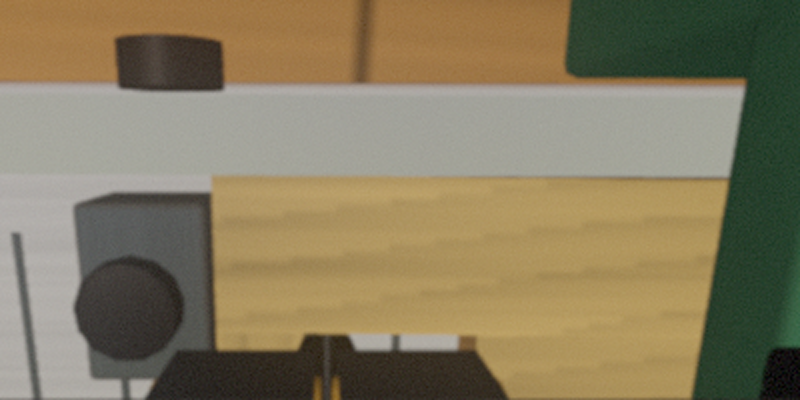

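It again stops hard at the same place, at 19 N, and is nearly square (about 1 px over 260). I give the near edge a last gentle squaring touch, then check from above.

Request:
drive_tool([
  [[0, 0.4, 0], [0, 0, 0]],
  [[-0.5, 0.1, 0], [0, 0, 0]],
  [[-0.5, 0, 0], [0, 0, 0]],
  [[-0.5, 0, 0], [0, 0, 0]],
  [[0, 0.5, 0], [0, 0, 0]],
])

```text
t: 15.98
eef_pos: [482.9, 152.8, 90.1]
tcp_rot: [-3.141, 0.002, 0.055]
ft_force: [0.3, -0.6, 1.7]
opening: 0.001
```

Request:
drive_tool([
  [[0, 0.5, 0], [0, 0, 0]],
  [[0, 0.5, 0], [0, 0, 0]],
  [[0, 0.4, 0], [0, 0, 0]],
  [[0.3, 0, 0], [0, 0, 0]],
  [[0.1, 0, 0], [0, 0, 0]],
])

```text
t: 16.4
eef_pos: [501.1, 110.3, 90.3]
tcp_rot: [-3.141, -0.001, 0.052]
ft_force: [-0.1, -0.5, 0.1]
opening: 0.004
```

Request:
drive_tool([
  [[0.08, 0, 0], [0, 0, 0]],
  [[0, 0, 0], [0, 0, 0]],
])

```text
t: 16.57
eef_pos: [502.6, 111.3, 90.0]
tcp_rot: [3.142, -0.0, 0.054]
ft_force: [-0.7, 0.1, -0.1]
opening: 0.005
```

Request:
drive_tool([
  [[0.05, 0, 0], [0, 0, 0]],
  [[0, 0, 0], [0, 0, 0]],
])

```text
t: 16.73
eef_pos: [503.2, 111.4, 89.9]
tcp_rot: [3.142, 0.001, 0.054]
ft_force: [-1.8, 1.0, -0.7]
opening: 0.003
```

Request:
drive_tool([
  [[0.05, 0, 0], [0, 0, 0]],
  [[0, 0, 0], [0, 0, 0]],
])

```text
t: 16.9
eef_pos: [503.2, 111.3, 89.8]
tcp_rot: [3.142, 0.004, 0.054]
ft_force: [-7.6, 0.7, 4.0]
opening: 0.005
```

Request:
drive_tool([
  [[-0.3, 0, 0], [0, 0, 0]],
  [[-0.3, 0, 0], [0, 0, 0]],
  [[0, 0, -0.8], [0, 0, 0]],
  [[0, 0, -1], [0, 0, 0]],
  [[0, 0, -1], [0, 0, 0]],
])

```text
t: 17.32
eef_pos: [486.0, 110.1, 174.8]
tcp_rot: [3.141, 0.001, 0.054]
ft_force: [0.5, -0.6, 0.8]
opening: 0.006
```

Request:
drive_tool([
  [[0, -0.5, 0], [0, 0, 0]],
  [[0, -0.7, 0], [0, 0, 0]],
  [[0, -0.7, 0], [0, 0, 0]],
  [[0, 0, 0], [0, 0, 0]],
])

```text
t: 17.65
eef_pos: [483.3, 169.2, 174.4]
tcp_rot: [-3.141, -0.001, 0.056]
ft_force: [0.9, -0.1, 0.3]
opening: 0.005
```

```bash

python3 - <<'E'
from h import *
to([18.5,156,90])
p=env.read_camera("wrist")
cv2.imwrite(f"pics/wrist14c.png",cv2.resize(p["pixels"][60:260,150:550],None,fx=2,fy=2,interpolation=cv2.INTER_CUBIC))
p=env.read_camera("scene")
cv2.imwrite(f"pics/scene14.png",p["pixels"])
E
```

```text
t 17.65 saw [-27.5 146.4 174.4] rot [-3.141e+00 -1.000e-03  5.600e-02] F [ 0.9 -0.1  0.3] units [ 1.53 -0.31  2.82] op 0.01
```

View pics/wrist14c.png

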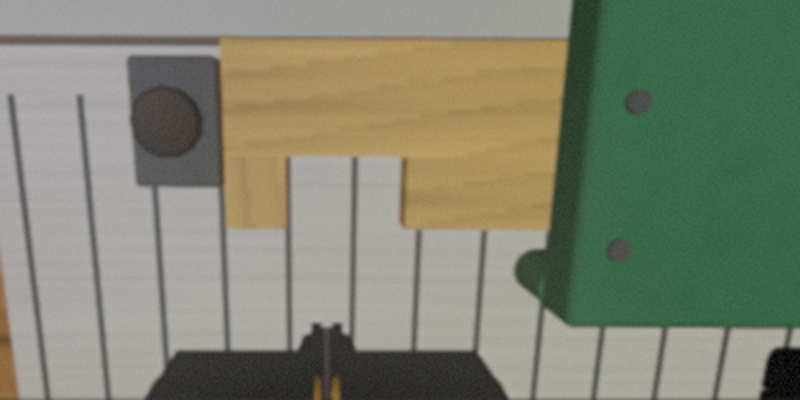

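View pics/scene14.png

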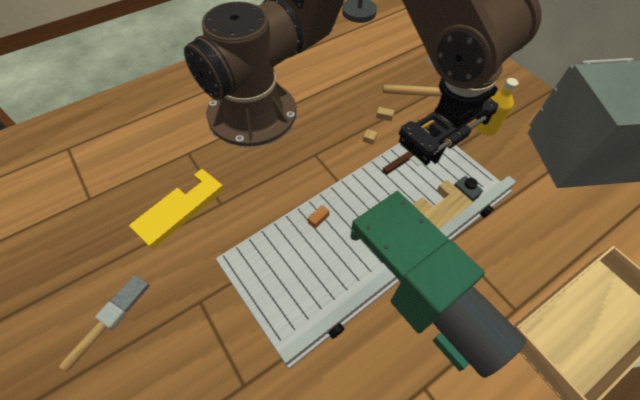

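The front end meets the stop block with no gap at (221, 60–185), and the far edge is parallel to the fence at row 39. The offcut and the try square are unmoved, and the gripper is clear. I hand it in.

```bash
python3 -c "
from h import *
print(env.job_done())"
```

```text
the job is handed in; nothing more can be done
None
```

The blank is home: it lies flat and flush along the fence with its front end hard against the length stop. I handed the job in at about 17.8 s. No verdict is reported, so this rests on my own checks.

**What I did:**
- I pushed the wooden blank to the fence with shut fingers, then slid it through under the hood from behind.
- I finished the feed from the notch until it met the stop. The force rose sharply to about 20 N with almost no travel, at saw y of about 178–180 by my camera-fitted frame.
- That push cocked it about 0.02 rad. I squared it by pressing the near edge just beyond the hood, and pressed in the notch again. It hit the same hard stop at 19 N within 0.1 mm. A last light squaring touch followed.

**Last checks:**
- The final wrist picture shows no gap at the stop block and the far edge parallel to the fence. The scene picture shows the offcut where it was; the square is partly hidden behind the gripper, but what shows has not moved.
- **Not read directly:** the button's travel. I inferred it from the hard contact and from the button no longer being visible.
- **Disagreement:** my camera-fitted saw frame was about 2.5 mm off in x against touch, so I corrected it by feel. Front-end position by push distance and by picture differed by about 8 mm in y, which did not matter because the stop was found by force.

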